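# Wedge up a pump foot for shimming

### The arm

A 6-joint arm with a two-finger parallel gripper is mounted at the origin on the work surface. World frame = base frame: x ahead of the robot, y to its left, z up, the work surface at z = 0. Lengths are in mm, angles in rad, forces in N, time in s.
With the tool pointing down it reaches from about 300 to 775 mm from the base axis. Payload 14.6 kg.
Tool frame: the origin (TCP) lies between the finger pads; the fingertips stand 8 mm ahead of it and the grasp point (between the pads) lies 11 mm behind it; y points along the fingers, x is the direction in which the jaws open and shut, and the axes are right-handed (so a half turn about y gives the same grasp; the last joint's range is limited). The gripper opens to 94 mm and grips with 3 to 60 N. Pads are 16 mm wide; open, the fingers measure 119 mm over their backs; the gripper's body (75 mm by 177 mm) begins 78 mm behind the grasp point.
Start: joints at [-1.303, 0.3, 1.521, -0, 1.321, -0.067], TCP at [180.712, -519.454, 213.446] pointing down, gripper open.
Joint ranges: [-3.03, 3.03], [-0.79, 2.21], [0.23, 2.52], [-1.04, 4.18], [0, 3.07], [-2.55, 2.55]. Speed limits (rad/s): [2.22, 2.22, 2.57, 3.14, 3.14, 3.14].

### API

Orientations are given as [roll, pitch, yaw] about the fixed x, y, z axes, in that order (R = Rz(yaw) Ry(pitch) Rx(roll)).
In Python, from cell import read_state, imaging, order gives the robot as it stands. The module is installed in compiled form; this text tells all that it offers.
- The arm moves only by the shell command python3 -m handwheel 'ROWS' [FORCE]. ROWS is JSON, a list that holds one entry, the list of rows, each a list of 7 numbers: the shift along the tool's x, y, z in mm, then the turn, a rotation vector about the tool's x, y, z in degrees, then the opening, from -1 (shut) to 1 (fully open), so that 0 is half open. A call has 1 to 5 rows; each row is the pose to reach, as a shift and turn from the pose measured when the call began, along the tool's axes at that moment; what a row does not reach only later rows make up. A row lasts 1/12 s, in which the tool goes at most 41.7 mm and 7.16 degrees, less where a joint would pass 70% of its speed; a pose out of reach is approached as far as the arm can. A call with a gripper value outside its range is refused whole. The fingers move at their own pace and stop on an object; FORCE is the grip in N (left out, the last holds). Time passes only in rows, so rows that repeat a pose let the fingers close. It gives the time, the measured TCP pose, the force and the opening at its end, in the units of the state.
- read_state(): the state, without advancing time (a new reading comes with each control period).
- imaging.camera(name): name is "scene" or "top"; returns (picture, depth): 400x640x3 uint8, red, green, blue; 400x640 float32, mm along the optical axis (not along the pixel's ray), 0 where there is no reading.
- imaging.get_calibration(name): a dict with "mtx" (3x3 intrinsics, pixels), "dist" ([k1, k2, p1, p2, k3] as OpenCV has them; the pictures are not rectified), "world_from_camera" (4x4, takes a point from camera to world coordinates). Camera axes: x right, y down, z forward; pixel columns grow to the right and rows downward; lengths in mm; the calibration is good to about 2 mm. A picture is of the moment at which its call begins. get_calibration takes no time and is no camera call.
- order.sign_off(): hands the job in, once; it reports no verdict.
The state is a dict: "clock": time; "joints": joint angles; "qd": joint speeds; "effort": joint torques, N m; "eef_pos": TCP position; "eef_rot": TCP orientation; "wrist_force": force on the tool from outside, world axes, zero at the start; "moment": the same for the moment, N m; "finger_gap": finger opening in mm.
Only numpy, scipy, OpenCV 4.12 (cv2) and the standard library are available. Lean on these libraries where they do the work, as an engineer would, in place of code of your own. Each camera call takes 0.05 s, during which the arm holds its last target.

### The job

The pump on this pump set needs a shim under one side, the side on the robot's right, where the nuts have been taken off the studs. Pick up the steel wedge and push it, thin end first and lying flat on the base plate, squarely in between the two pads under that side of the pump's foot plate until the edge just lifts off both pads, about 4 mm clear, and no further. Finish with the wedge held there in the gripper so the shim can go in; lift with the wedge only, do not touch the pump with the robot, and leave the other things on the bench where they are.

Things in the scene. Friction and masses are not known exactly. Their poses are not given: they have to be found in the camera images.
- base: Fixed green plate, 380 x 300 x 12 mm, flat on the bench, with a pump and a bolted-down motor. Origin: on the bench, plate's underside, below the pump's middle; x along the shaft from pump to motor, y to the pump's side with nuts on, z up. Plate: x -105 to 275, y -150 to 150, top z = 12 mm. Motor: x 71 to 275, |y| < 62, up to z = 160
- gap_mouth (a point): On the base plate's top at base (0, -70, 12) mm: mouth of the gap for the wedge. Four steel pads 34 x 34 mm, 8 mm high (tops z = 20) stand at base x = +-42, y = +-53, so between the two -y pads the gap under the foot plate is 50 mm wide, 8 mm high, over 100 mm deep along +y. Studs, 8 mm thick, rise from the pads to z = 48: bare at -y; at +y with nuts 1.5 mm above the foot plate
- pump: Gear pump on a steel foot bracket, loose on the four pads, about 1.2 kg (varies). Origin: centre of the foot plate's underside, axes as the base's, at base (0, 0, 20) mm when down. Foot plate 120 (x) x 140 (y) x 8 mm; its stud holes leave 2 mm play, so it shifts up to 2 mm when pushed. The pump above it keeps within |y| < 45, up to 98 mm. Lifted at its -y edge it tilts about the +y pads
- foot_edge (a point): middle of the lower -y edge of the pump's foot plate (the edge to lift), at pump (0, -70, 0) mm; 20 mm above the base's origin when down, about 24 mm wanted
- corner_robot (a point): lower -y edge of the foot plate near its -x end (robot's side), at pump (-59, -70, 0) mm
- corner_motor (a point): lower -y edge of the foot plate near its +x end (motor's side), at pump (59, -70, 0) mm
- far_edge (a point): middle of the lower +y edge of the foot plate, at pump (0, 70, 0) mm; it stays down
- wedge: Steel wedge 126 (x) x 26 (y) mm, 0.4 kg, lying on its flat underside on the bench. Origin: centre of the underside; x points to the thin end. Taper from 3 mm thick at x = 63 to 17 mm at x = -27 mm; then a square head to hold it by, x -27 to -63, 34 mm high. Grip with the fingertips 5 to 10 mm above its underside, as they pass over the base plate. The push takes about 10 to 20 N
- wedge_tip (a point): middle of the thin end of the wedge, on its underside, at wedge (63, 0, 0) mm. The wedge is 8 mm thick 32 mm from this end, 12 mm thick 58 mm from it
- shims: bystander: stack of slotted sheet-metal shims, 60 x 50 x 8 mm, origin at the centre of its underside
- dish: bystander: small round steel dish, 96 mm wide, 22 mm high, with the nuts and washers in it, origin at the centre of its underside
- can: bystander: red spray can, 66 mm in diameter, 162 mm high, origin at the centre of its underside
- wrench: bystander: combination wrench, 200 mm long, lying on the bench, origin on its underside
There are look-alikes about, which are no part of the job. There is more than one size of the wedge; the job needs the middle-sized.

How it is judged (in metres and radians):
On the way:
1. the thin end of the wedge is in the gap under the edge, between the two pads, while the pump is still down (y of wedge_tip in the frame of base between -0.068 and 0.03 m and x of wedge_tip in the frame of base between -0.03 and 0.03 m and z of wedge_tip in the frame of base between 0.009 and 0.0185 m and z of foot_edge in the frame of base below 0.0212 m), for 0.1 s.
At the end, for the whole second after the job is handed in: Edge 2 to 6.5 mm up, both corners 1.5 mm or more off their pads, far edge down; borne by the wedge, which lies flat on the plate (0.1 rad) between the pads, square to the edge (0.25 rad), still in the fingers; robot off the pump, all at rest, other things within 30 mm of their places (z of foot_edge in the frame of base between 0.022 and 0.0265 m and z of each of corner_robot, corner_motor in the frame of base above 0.0215 m and z of far_edge in the frame of base below 0.022 m and contact force between wedge and pump above 1.5 N and contact force between the fingers and wedge above 2 N and contact force between each of the arm, the fingers and pump below 0.5 N and z of wedge in the frame of base between 0.009 and 0.0165 m and angle between wedge's own z axis and vertical below 0.1 rad and angle between the x axis of wedge and the y axis of base, either way round below 0.25 rad and x of wedge_tip in the frame of base between -0.03 and 0.03 m and y of wedge_tip in the frame of base above -0.06 m and linear speed of each of pump, wedge below 0.02 m/s and distance of each of shims, dish, can, wrench from where it was at the start of the episode below 0.03 m); the arm keeps its last pose, push and grip.
It fails at once if the pump's edge lifted more than 9 mm (z of foot_edge in the frame of base above 0.029 m).
It fails at once if the robot itself pushed or lifted the pump (contact force between any of the arm, the fingers and pump above 3 N).
It fails at once if a bystander was moved more than 30 mm (distance of any of shims, dish, can, wrench from where it was at the start of the episode above 0.03 m).
It also fails if it takes over 38 s, if anything falls off the work surface, if the arm or the gripper's body presses on something with over 40 N, if the wrist force passes 120 N, or if a joint passes its speed limit or range.

## Working session

There is one attempt and no reset: what is moved stays moved. The work goes in short steps, Python scripts to look and compute and a shell command to move; the robot and the scene stay as the last step left them, time stands still between calls to the robot, and variables do not carry over. Pictures are saved under pics/ and viewed, and the job is handed in when it is done.

```bash
mkdir -p pics
python3 - <<'E'
from cell import read_state, imaging
import cv2, numpy as np
s=read_state()
for k in s: print(k,s[k])
for n in("scene","top"):
    p,d=imaging.camera(n); c=imaging.get_calibration(n)
    np.savez(f"pics/{n}0.npz",p=p,d=d); cv2.imwrite(f"pics/{n}0.png",p[:,:,::-1])
    print(n,np.round(c["mtx"],1).tolist(),c["dist"],np.round(c["world_from_camera"],3).tolist())
E
```

```text
clock 0.0
joints [-1.30259613e+00  3.00454915e-01  1.52160262e+00  5.06110474e-06
  1.32071228e+00 -6.65641797e-02]
qd [-0.00142432 -0.00099583  0.00036814 -0.00117099  0.00147453  0.00129079]
effort [-2.54522405e-03 -5.31799221e+01 -3.52743208e+01  7.06912042e-02
  2.43211380e-02 -8.08589402e-05]
eef_pos [ 180.64711422 -519.20545855  212.88609799]
eef_rot [-1.57071314e+00  1.17423203e-03 -1.23603315e+00]
wrist_force [ 0.10997444  0.22566504 -0.3859989 ]
moment [-0.02387468  0.01012236  0.02109211]
finger_gap 94.02646048266705
scene [[504.6, 0.0, 318.6], [0.0, 504.6, 200.7], [0.0, 0.0, 1.0]] [-0.01553182  0.          0.          0.          0.        ] [[-0.827, 0.377, -0.417, 1178.101], [0.563, 0.554, -0.614, 1012.117], [-0.001, -0.742, -0.67, 1178.002], [0.0, 0.0, 0.0, 1.0]]
top [[478.8, 0.0, 317.3], [0.0, 478.8, 193.7], [0.0, 0.0, 1.0]] [-0.04758882  0.          0.          0.          0.        ] [[-0.007, -0.987, 0.159, 251.642], [-1.0, 0.008, 0.008, -29.989], [-0.009, -0.159, -0.987, 1404.044], [0.0, 0.0, 0.0, 1.0]]
```

View pics/top0.png

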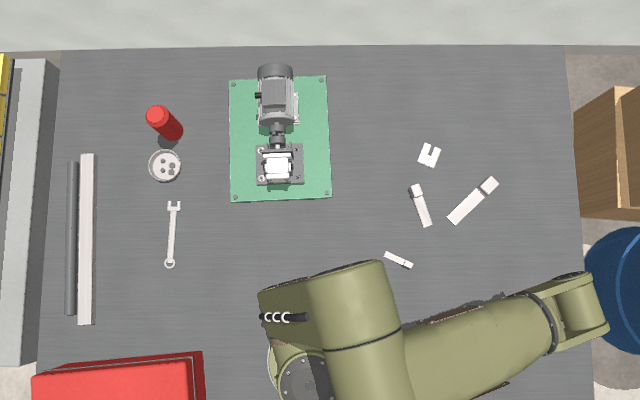

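View pics/scene0.png

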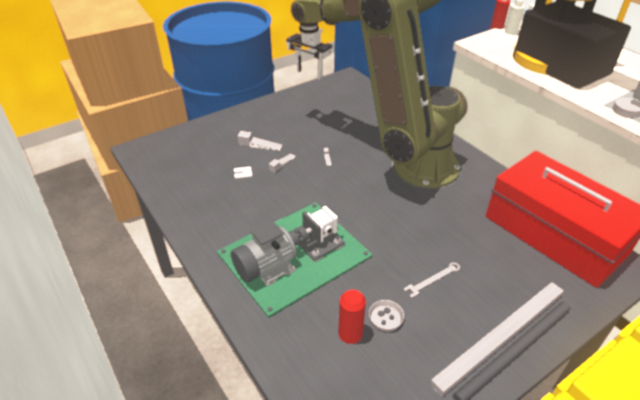

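```bash
cat > h.py <<'E'
import numpy as np, cv2
from cell import read_state, imaging
def ray(n,uv):
    c=imaging.get_calibration(n); u=cv2.undistortPoints(np.float64(uv).reshape(-1,1,2),c["mtx"],np.array(c["dist"])).reshape(-1,2)
    T=np.array(c["world_from_camera"]); return T[:3,3],np.c_[u,np.ones(len(u))]@T[:3,:3].T
def onplane(n,uv,z):
    o,d=ray(n,uv); return o+d*((z-o[2])/d[:,2])[:,None]
def proj(n,P):
    c=imaging.get_calibration(n);T=np.linalg.inv(np.array(c["world_from_camera"]))
    return cv2.projectPoints(np.float64(P).reshape(-1,1,3),cv2.Rodrigues(T[:3,:3])[0],T[:3,3],c["mtx"],np.array(c["dist"]))[0].reshape(-1,2)
def crop(p,x0,y0,x1,y1,k,f):
    cv2.imwrite(f,cv2.resize(p[y0:y1,x0:x1,::-1],None,fx=k,fy=k,interpolation=cv2.INTER_CUBIC))
def cloud(n,d):
    """world xyz of each pixel from the depth"""
    h,w=d.shape; uv=np.stack(np.meshgrid(np.arange(w),np.arange(h)),-1).reshape(-1,2)
    o,r=ray(n,uv); return (o+r*d.reshape(-1,1)).reshape(h,w,3)
E
python3 - <<'E'
from h import *
z=np.load("pics/top0.npz");p,d=z["p"],z["d"]
crop(p,375,130,515,280,5.0/1.3,"pics/c1.png"); crop(p,220,60,340,210,4,"pics/c2.png")
g=p.min(2); m=(g>150).astype(np.uint8); m[:130]=0;m[280:]=0;m[:,:375]=0;m[:,515:]=0
for c in cv2.findContours(m,0,1)[0]:
    if cv2.contourArea(c)<40: continue
    P=onplane("top",c.reshape(-1,2),10)[:,:2].astype(np.float32); r=cv2.minAreaRect(P)
    print(cv2.boundingRect(c),np.round(r[0]),np.round(r[1],1),round(r[2],1))
g=cv2.inRange(cv2.cvtColor(p,cv2.COLOR_RGB2HSV),(60,80,50),(90,255,255))
c=max(cv2.findContours(g,0,1)[0],key=cv2.contourArea); c=cv2.convexHull(c)
P=onplane("top",c.reshape(-1,2),12)[:,:2].astype(np.float32); r=cv2.minAreaRect(P)
print("plate",r,cv2.boxPoints(r).round(1).tolist())
C=cloud("top",d); print("bench z",np.median(C[200:260,350:380,2]))
print(np.round(C[[90,110,130,193],[315,315,320,250],2],1))
E
```

```text
(383, 251, 31, 18) [ 282. -252.] [88.7 19.4] 64.7
(446, 188, 39, 38) [ 436. -456.] [ 38.6 127.1] 42.4
(411, 183, 22, 45) [ 441. -324.] [130.8  32. ] 15.5
(480, 176, 19, 19) [ 499. -531.] [35.2 48.2] 42.8
(417, 142, 25, 27) [ 591. -353.] [55.2 66.8] 65.6
plate ((496.986572265625, 96.57276916503906), (65.08477020263672, 17.992799758911133), 89.537109375) [[487.70001220703125, 64.0999984741211], [505.70001220703125, 64.0], [506.20001220703125, 129.0], [488.29998779296875, 129.1999969482422]]
bench z 0.5768259266969835
[13.7 15.4 15.5 10. ]
```

View pics/c1.png

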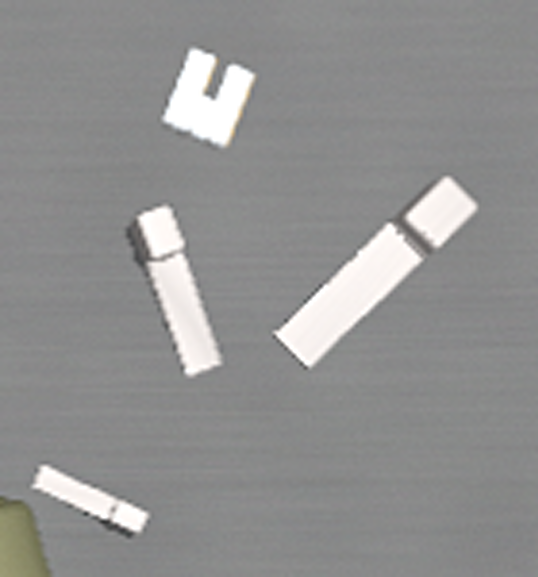

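View pics/c2.png

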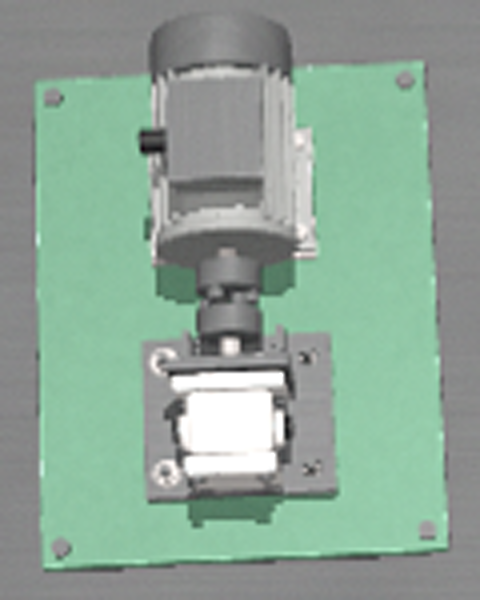

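Run:
```python
from h import *
z=np.load("pics/top0.npz");p,d=z["p"],z["d"]
hsv=cv2.cvtColor(p,cv2.COLOR_RGB2HSV); print(hsv[195,300],hsv[100,240],hsv[100,350])
g=cv2.inRange(hsv,(50,60,40),(95,255,255)); g[:,:222]=0; g[:,340:]=0;g[:65]=0;g[210:]=0
c=cv2.convexHull(np.vstack([c for c in cv2.findContours(g,0,1)[0] if cv2.contourArea(c)>20]))
P=onplane("top",c.reshape(-1,2),12)[:,:2].astype(np.float32); r=cv2.minAreaRect(P)
print("plate",r,cv2.boxPoints(r).round(1).tolist())
q=onplane("top",(np.array([[36,82],[421,62],[448,548],[43,570]])+.5)/4-.5+[220,60],12); print("click corners",q.round(1).tolist())
# wedges
m=(p.min(2)>150).astype(np.uint8); m[:183]=0;m[229:]=0;m[:,:408]=0;m[:,436:]=0
k=538/140.
def uv(a): return (np.array(a,float)+.5)/k-.5+[375,130]
tip=onplane("top",uv([[187,376],[221,361]]),2); head=onplane("top",uv([[136,217],[170,206]]),34)
print("tip",tip.round(1).tolist(),"head",head.round(1).tolist())
C=cloud("top",d); np.set_printoptions(linewidth=200)
print(C[180:230:2,408:436:2,2].round().astype(int))
z=np.load("pics/scene0.npz");crop(z["p"],225,120,345,190,6,"pics/s1.png");crop(z["p"],210,190,380,320,4,"pics/s2.png")
```

```text
[ 72  68 202] [ 71  71 191] [ 30   2 141]
plate ((648.712890625, 95.62528228759766), (381.2137451171875, 299.1088562011719), 2.2543182373046875) [[452.3999938964844, 237.60000610351562], [464.1000061035156, -61.29999923706055], [845.0999755859375, -46.29999923706055], [833.2999877929688, 252.60000610351562]]
click corners [[832.6, 251.4, 12.0], [845.3, -45.2, 12.0], [467.0, -61.6, 12.0], [452.9, 236.8, 12.0]]
tip [[374.8, -329.8, 2.0], [386.0, -356.3, 2.0]] head [[492.7, -289.3, 34.0], [500.9, -315.4, 34.0]]
[[ 3 -1  0 -4  1 -2 -3 -1 -1 -3  5  1 -4  1]
 [ 4  4  0  2 -3  1  2  1 -5 -2  4  3 -2  5]
 [ 6 -2 -4 -6 36 41  1 -1  1  5  3  5 -2  0]
 [ 3  4 36 34 37 39 35  3  0  6  0  3 -4 -2]
 [ 2 14 31 33 34 36 34  3  1 -1  0 -1  6  1]
 [-3  8 36 32 35 35 37 -5  4 -1  4  2 -1 -1]
 [ 5 -1 21 34 37 34 32 38  6 -1  4  1 -2  6]
 [ 0  1 12 35 33 32 31 32  4 -7  2  0  4  3]
 [ 0  1  1 23 35 24 20 20  1 -4 -4  3  4 -7]
 [ 5  1  0 18 11 18 19 18  3 -1  0  0  4  0]
 [ 3  1  1  5 19 18 19 15 15 -1  2 -2  1  3]
 [-1 -2 -2  6 19 15  9 16 16  2  1  1  2  1]
 [-3  7  0  0 13 16 14 13 11 -2  4  1  1  2]
 [ 1 -1 -1  0  2 19 13 10 14 -6  4  4  4  4]
 [ 3  0 -2 -1  4 11 18 11 15 -2  1  2  0  1]
 [ 2 -1  1 -3  2  9 14  7 12 12  0 -4  5 -1]
 [ 0 -4  1  0  3  1  9  6 15 14 -2  3 -4  2]
 [ 0  6  0  6  2  4 11  7 15 11  9 -2  1  0]
 [ 2 -3  2  2  0  2  7  9 10  8  0  4 -1  2]
 [ 3  6 -3  2  4 -2 -2  8  6 11  8 -2  0  1]
 [ 1 -2  2  2  3  5  3  3  9  5  1  9 -2  0]
 [-1 -2  0  0  1  4  6 -1  9  4  5  3  2  0]
 [-1  0 -1  6  6  1 -1  0  4  9  2  3 -4  0]
 [-8  3  4 -3  4  2  5 -1  2  5 -1  3  0  2]
 [ 0 -1  0  3  3  0  3 -4  3  1 -4  1 -2  3]]
```

View pics/s1.png

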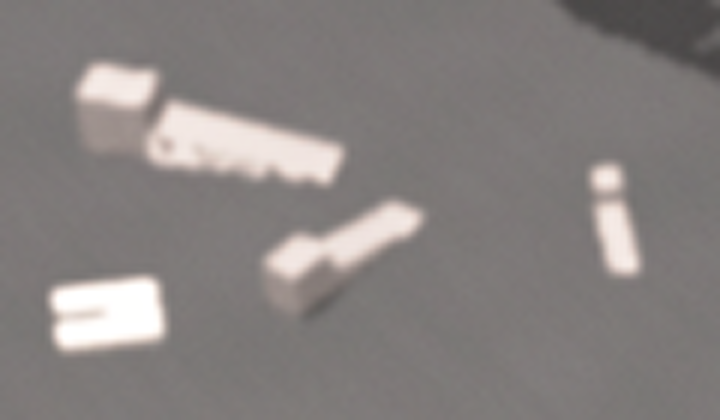

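View pics/s2.png

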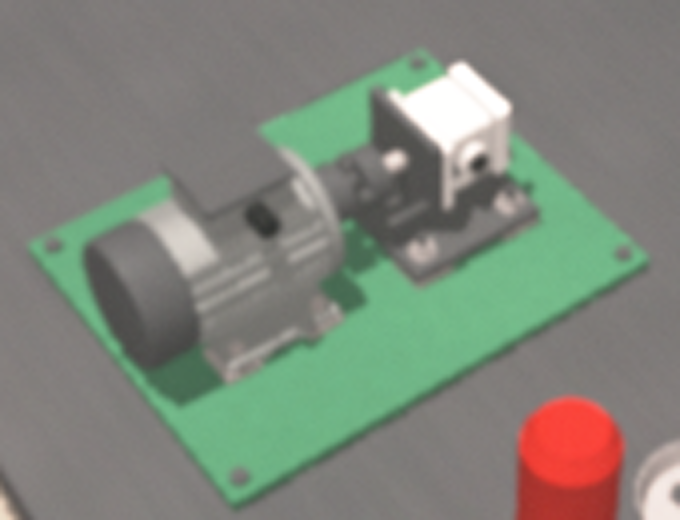

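```bash
cat >> h.py <<'E'
from scipy.spatial.transform import Rotation as Ro
def go(x,y,z,yaw,maxturn=35):
    """shift/turn in tool axes to reach a tool-down pose"""
    s=read_state(); R=Ro.from_euler("xyz",s["eef_rot"]); dp=np.array([x,y,z])-s["eef_pos"]
    y0=np.degrees(s["eef_rot"][2]); 
    dy=yaw-y0
    dy=np.clip(dy,-maxturn,maxturn)
    T=Ro.from_euler("xyz",[-np.pi/2,0,np.radians(y0+dy)])
    print("t",round(s["clock"],2),"pos",s["eef_pos"].round(1),"rot",np.degrees(s["eef_rot"]).round(1),"j6",round(s["joints"][5],3),"gap",round(s["finger_gap"],1),"F",s["wrist_force"].round(1))
    print("shift",R.inv().apply(dp).round(1),"turn",np.degrees((R.inv()*T).as_rotvec()).round(1),"yaw left",round(yaw-y0,1))
B0=np.array([563.8,92.3]); BY=np.radians(2.25)
def b2w(x,y): c,s=np.cos(BY),np.sin(BY); return B0+[c*x-s*y,s*x+c*y]
def w2b(P):
    c,s=np.cos(BY),np.sin(BY); d=np.asarray(P)[...,:2]-B0; return np.stack([c*d[...,0]+s*d[...,1],-s*d[...,0]+c*d[...,1]],-1)
E
python3 - <<'E'
from h import *
q=onplane("top",(np.array([[145,500],[335,496],[331,334]])+.5)/4-.5+[220,60],28); print(w2b(q).round(1).tolist())
go(481,-308,150,109.5)
E
```

```text
[[-59.4, 70.0], [-63.0, -69.0], [59.1, -71.0]]
t 0.1 pos [ 180.6 -519.2  213. ] rot [-90.    0.1 -70.8] j6 -0.067 gap 94.0 F [ 0.4 -1.   0.1]
shift [-100.7   63.1  353.1] turn [ -0.  -35.   -0.1] yaw left 180.3
```

```bash
python3 -m handwheel '[[[-10,6,35,0,-7,0,1],[-20,12,70,0,-14,0,1],[-30,18,105,0,-21,0,1],[-40,24,140,0,-28,0,1],[-45,28,160,0,-35,0,1]]]' 20; python3 -c "from h import *;go(481,-308,150,109.5)"
```

```text
clock: 0.52
eef_pos: [319.0, -421.9, 184.3]
eef_rot: [-1.569, 0.002, -0.618]
wrist_force: [-0.7, -1.2, -1.0]
finger_gap: 94.0
t 0.52 pos [ 319.  -421.9  184.3] rot [-89.9   0.1 -35.4] j6 -0.376 gap 94.0 F [-0.7 -1.2 -1. ]
shift [ 66.2  34.4 186.6] turn [ -0.1 -35.   -0.1] yaw left 144.9
```

```bash
python3 -m handwheel '[[[13,7,37,0,-7,0,1],[26,14,74,0,-14,0,1],[39,21,111,0,-21,0,1],[52,28,148,0,-28,0,1],[66,34,186,0,-35,0,1]]]'; python3 -c "from h import *;go(481,-308,110,109.5)"
```

```text
clock: 0.93
eef_pos: [481.6, -306.8, 149.7]
eef_rot: [-1.568, 0.001, -0.001]
wrist_force: [-0.3, -1.6, 1.0]
finger_gap: 94.0
t 0.93 pos [ 481.6 -306.8  149.7] rot [-89.9   0.1  -0. ] j6 -0.632 gap 94.0 F [-0.3 -1.6  1. ]
shift [-0.6 39.7 -1.3] turn [ -0.2 -35.   -0. ] yaw left 109.5
```

```bash
python3 -m handwheel '[[[0,8,0,0,-7,0,1],[0,16,0,0,-14,0,1],[0,24,0,0,-21,0,1],[0,32,0,0,-28,0,1],[0,40,0,0,-35,0,1]]]'; python3 -c "from h import *;go(481,-308,110,109.5)"
```

```text
clock: 1.35
eef_pos: [481.5, -306.5, 109.0]
eef_rot: [-1.567, -0.0, 0.616]
wrist_force: [0.4, -0.0, 0.6]
finger_gap: 94.1
t 1.35 pos [ 481.5 -306.5  109. ] rot [-89.8  -0.   35.3] j6 -1.249 gap 94.1 F [ 0.4 -0.   0.6]
shift [-1.3 -1.  -0.9] turn [ -0.2 -35.    0.1] yaw left 74.2
```

```bash
python3 -m handwheel '[[[0,0,0,0,-7,0,1],[0,0,0,0,-14,0,1],[0,0,0,0,-21,0,1],[0,0,0,0,-28,0,1],[0,0,0,0,-35,0,1]]]'; python3 -c "from h import *;go(481,-308,110,109.5)"
```

```text
clock: 1.77
eef_pos: [481.3, -306.4, 108.6]
eef_rot: [-1.567, -0.002, 1.233]
wrist_force: [0.2, 0.1, -0.2]
finger_gap: 93.9
t 1.77 pos [ 481.3 -306.4  108.6] rot [-89.8  -0.1  70.7] j6 -1.866 gap 93.9 F [ 0.2  0.1 -0.2]
shift [-1.6 -1.4 -0.2] turn [ -0.1 -35.    0.2] yaw left 38.8
```

```bash
python3 -m handwheel '[[[0,10,0,0,-7,0,1],[0,20,0,0,-14,0,1],[0,30,0,0,-21,0,1],[-1,40,0,0,-28,0,1],[-2,45,0,0,-35.5,0,1]]]'
python3 - <<'E'
from h import *
go(481,-308,16,107)
p,d=imaging.camera("top"); crop(p,380,150,500,270,5,"pics/g1.png")
p,d=imaging.camera("scene"); crop(p,215,60,375,190,4,"pics/g2.png")
E
```

```text
clock: 2.18
eef_pos: [480.0, -307.7, 62.1]
eef_rot: [-1.568, -0.005, 1.853]
wrist_force: [-0.7, -0.2, -0.2]
finger_gap: 94.0
t 2.18 pos [ 480.  -307.7   62.1] rot [-89.9  -0.3 106.2] j6 -2.489 gap 94.0 F [-0.7 -0.2 -0.2]
shift [-0.8 46.1 -1. ] turn [-0.1 -0.8  0.3] yaw left 0.8
```

View pics/g1.png

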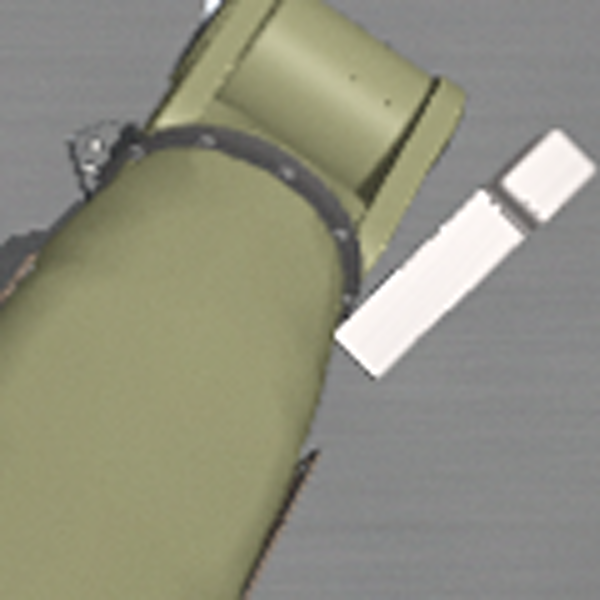

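View pics/g2.png

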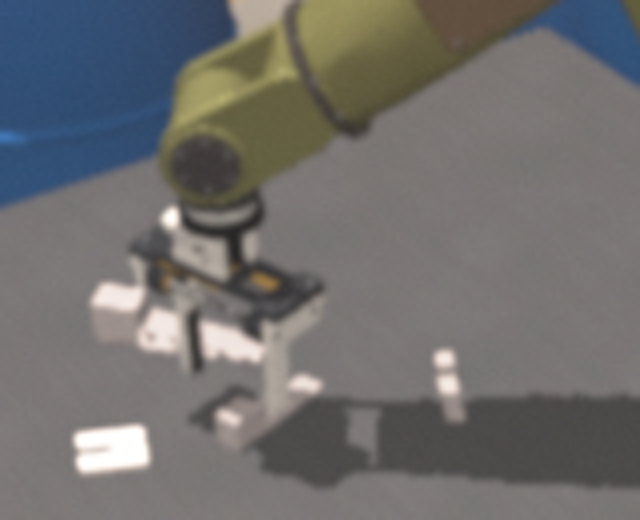

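The top view is covered by the arm. In the scene view the open fingers stand either side of the medium wedge's head (crop ~(240,420)). Descending.

```bash
python3 -m handwheel '[[[-1,20,-1,0,0,0,1],[-1,35,-1,0,0,0,1],[-1,45,-1,0,0,0,1],[-1,46,-1,0,0,0,1],[-1,46,-1,0,0,0,1]]]' 20; python3 -c "
from h import *
go(481,-308,16,107)
p,d=imaging.camera('scene'); crop(p,215,60,375,190,4,'pics/g3.png')"
```

```text
clock: 2.7
eef_pos: [481.0, -308.2, 16.4]
eef_rot: [-1.568, -0.006, 1.847]
wrist_force: [0.2, -0.6, 0.5]
finger_gap: 94.1
t 2.7 pos [ 481.  -308.2   16.4] rot [-89.8  -0.3 105.8] j6 -2.483 gap 94.1 F [ 0.2 -0.6  0.5]
shift [ 0.2  0.4 -0.1] turn [-0.2 -1.2  0.3] yaw left 1.2
```

View pics/g3.png

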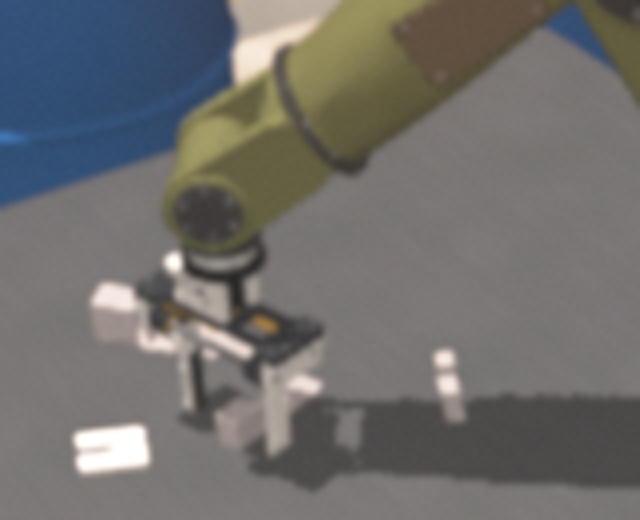

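The fingers straddle the head (crop ~(240,420)), clear of everything else. Closing.

```bash
python3 -m handwheel '[[[0,0,0,0,0,0,-1],[0,0,0,0,0,0,-1],[0,0,0,0,0,0,-1],[0,0,0,0,0,0,-1],[0,0,0,0,0,0,-1]]]' 25;python3 -m handwheel '[[[0,0,0,0,0,0,-1],[0,0,0,0,0,0,-1],[0,0,0,0,0,0,-1],[0,0,0,0,0,0,-1],[0,0,0,0,0,0,-1]]]' 50; python3 -c "
from h import *
go(481,-308,70,70)"
```

```text
clock: 3.17
eef_pos: [481.4, -308.5, 17.3]
eef_rot: [-1.569, -0.005, 1.848]
wrist_force: [-0.0, -0.7, 0.3]
finger_gap: 64.0
clock: 3.58
eef_pos: [481.4, -308.4, 17.3]
eef_rot: [-1.569, -0.005, 1.848]
wrist_force: [0.8, 2.4, 1.6]
finger_gap: 30.5
t 3.58 pos [ 481.4 -308.4   17.3] rot [-89.9  -0.3 105.9] j6 -2.483 gap 30.5 F [0.8 2.4 1.6]
shift [  0.8 -52.7   0.4] turn [-0.2 35.   0.2] yaw left -35.9
```

```bash
python3 -m handwheel '[[[0,0,0,0,0,0,-1],[0,0,0,0,0,0,-1],[0,0,0,0,0,0,-1],[0,0,0,0,0,0,-1],[0,0,0,0,0,0,-1]]]' 50; python3 -m handwheel '[[[0,-8,0,0,0,0,-1],[0,-20,0,0,0,0,-1],[0,-35,0,0,0,0,-1],[0,-50,0,0,0,0,-1],[0,-50,0,0,0,0,-1]]]' 50;python3 -c "
from h import *
go(*b2w(0,-215),80,2.25)"
```

```text
clock: 4.0
eef_pos: [481.4, -308.2, 17.3]
eef_rot: [-1.569, -0.005, 1.848]
wrist_force: [1.3, 3.6, 1.8]
finger_gap: 26.0
clock: 4.42
eef_pos: [482.8, -309.6, 71.0]
eef_rot: [-1.572, -0.001, 1.848]
wrist_force: [0.2, -0.0, -2.4]
finger_gap: 25.9
t 4.42 pos [ 482.8 -309.6   71. ] rot [-9.010e+01 -1.000e-01  1.059e+02] j6 -2.483 gap 25.9 F [ 0.2 -0.  -2.4]
shift [ 155.5   -8.7 -137.2] turn [ 0.  35.   0.1] yaw left -103.6
```

```bash
python3 -m handwheel '[[[10,0,-9,0,7,0,-1],[20,0,-18,0,14,0,-1],[30,0,-27,0,21,0,-1],[40,0,-36,0,28,0,-1],[50,0,-45,0,35,0,-1]]]';python3 -c "
from h import *
go(*b2w(0,-215),80,2.25)"
```

```text
clock: 4.83
eef_pos: [512.4, -248.6, 70.8]
eef_rot: [-1.571, -0.001, 1.231]
wrist_force: [0.1, -0.4, -4.5]
finger_gap: 25.6
t 4.83 pos [ 512.4 -248.6   70.8] rot [-90.   -0.1  70.5] j6 -1.748 gap 25.6 F [ 0.1 -0.4 -4.5]
shift [138.9  -9.  -14.3] turn [-0.  35.   0.1] yaw left -68.3
```

```bash
python3 -m handwheel '[[[14,0,-1,0,7,0,-1],[28,0,-3,0,14,0,-1],[42,0,-4,0,21,0,-1],[56,0,-6,0,28,0,-1],[70,0,-7,0,35,0,-1]]]';python3 -c "
from h import *
go(*b2w(0,-215),80,2.25)"
```

```text
clock: 5.25
eef_pos: [542.5, -184.5, 70.7]
eef_rot: [-1.57, -0.001, 0.614]
wrist_force: [-0.6, -0.8, -4.8]
finger_gap: 25.5
t 5.25 pos [ 542.5 -184.5   70.7] rot [-89.9  -0.   35.2] j6 -1.006 gap 25.5 F [-0.6 -0.8 -4.8]
shift [60.  -9.3 33.5] turn [-0.1 32.9  0. ] yaw left -32.9
```

```bash
python3 -m handwheel '[[[12,0,6,0,7,0,-1],[24,0,12,0,14,0,-1],[36,0,18,0,21,0,-1],[48,0,24,0,28,0,-1],[60,0,33,0,33,0,-1]]]';python3 -m handwheel '[[[0,0,0,0,0,0,-1],[0,0,0,0,0,0,-1]]]';python3 -c "
from h import *
go(*b2w(0,-215),50,2.25)
for n in ('top','scene'):
  p,d=imaging.camera(n); cv2.imwrite('pics/h%s.png'%n,p[:,:,::-1])
  np.savez('pics/h%s.npz'%n,p=p,d=d)
  u=proj(n,[*b2w(0,-70),12]).round()[0].astype(int); print(n,u)
  x,y=max(u[0]-70,0),max(u[1]-50,0); crop(p,x,y,x+150,y+120,5,'pics/h%sc.png'%n); print(x,y)
"
```

```text
clock: 5.67
eef_pos: [572.7, -122.8, 70.4]
eef_rot: [-1.57, 0.0, 0.031]
wrist_force: [0.1, -0.0, -3.1]
finger_gap: 25.6
clock: 5.83
eef_pos: [572.5, -122.4, 70.1]
eef_rot: [-1.57, 0.001, 0.033]
wrist_force: [-0.6, -0.1, -4.2]
finger_gap: 25.6
t 5.83 pos [ 572.5 -122.4   70.1] rot [-90.    0.1   1.9] j6 -0.307 gap 25.6 F [-0.6 -0.1 -4.2]
shift [-0.3 20.1 -0.1] turn [-0.  -0.3 -0.1] yaw left 0.3
top [303 164]
233 114
scene [303 227]
233 177
```

View pics/htopc.png

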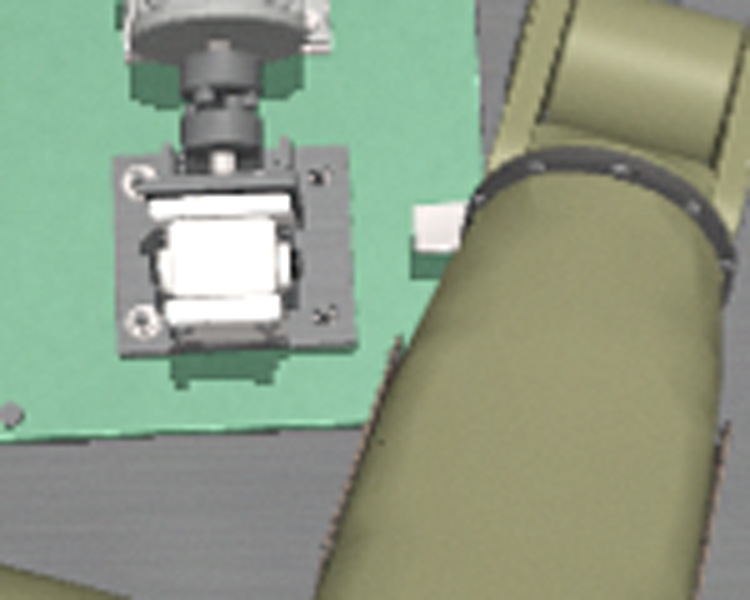

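View pics/hscenec.png

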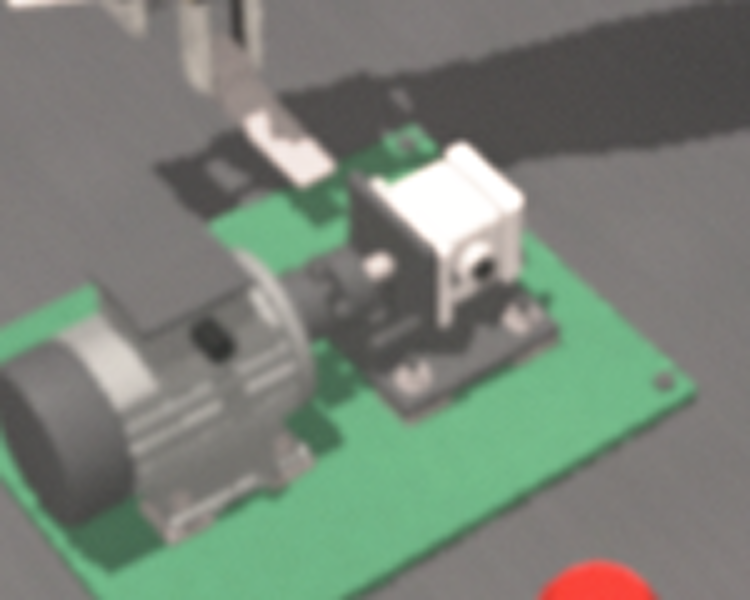

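Run:
```python
from h import *
a=(np.array([[413,203],[413,251]])+.5)/5-.5+[233,114]
q=onplane("top",a,56); print("top tip",q.round(1).tolist(), w2b(q).round(1).tolist())
b=(np.array([[334,169],[301,187]])+.5)/5-.5+[233,177]
q2=onplane("scene",b,56); print("scene tip",w2b(q2).round(1).tolist())
# triangulate tip mid
o1,d1=ray("top",a.mean(0));o2,d2=ray("scene",b.mean(0)); A=np.c_[d1[0],-d2[0]]; t=np.linalg.lstsq(A,o2-o1,rcond=None)[0]
X=o1+t[0]*d1[0];Y=o2+t[1]*d2[0];print("tri",X.round(1),Y.round(1),w2b((X+Y)/2).round(1))
print("tcp base",w2b(read_state()["eef_pos"]).round(1))
```

```text
top tip [[584.6, -14.5, 56.0], [556.2, -14.3, 56.0]] [[16.6, -107.5], [-11.8, -106.3]]
scene tip [[-10.7, -104.1], [16.1, -102.9]]
tri [570.9 -14.4  54. ] [569.4 -13.1  53.7] [   2.1 -106.2]
tcp base [ 1.000e-01 -2.157e+02]
```

Both views show the wedge tip (top crop (413,227), scene crop (317,178)), at base (2,-106) about 54 mm up, square. It is in line with the gap, so I'm lowering it.

```bash
python3 -m handwheel '[[[-1,15,0,0,0,0,-1],[-1,30,0,0,0,0,-1],[-1,38,0,0,0,0,-1],[-1,39,0,0,0,0,-1],[-1,39,0,0,0,0,-1]]]';python3 -m handwheel '[[[0,0.5,0,0,0,0,-1],[0,1,0,0,0,0,-1],[0,1,0,0,0,0,-1]]]';python3 -m handwheel '[[[0,0.5,0,0,0,0,-1],[0,0.5,0,0,0,0,-1],[0,0.5,0,0,0,0,-1]]]';python3 -c "
from h import *
go(*b2w(-1,-190),29.3,2.25)"
```

```text
clock: 6.35
eef_pos: [571.2, -123.7, 31.1]
eef_rot: [-1.57, 0.001, 0.033]
wrist_force: [-0.1, 0.2, -3.8]
finger_gap: 25.3
clock: 6.6
eef_pos: [571.4, -123.8, 30.7]
eef_rot: [-1.57, 0.001, 0.033]
wrist_force: [-0.7, -0.2, -3.7]
finger_gap: 25.4
clock: 6.85
eef_pos: [571.5, -123.8, 30.4]
eef_rot: [-1.57, 0.0, 0.033]
wrist_force: [0.1, 0.5, -4.5]
finger_gap: 25.8
t 6.85 pos [ 571.5 -123.8   30.4] rot [-90.    0.    1.9] j6 -0.31 gap 25.8 F [ 0.1  0.5 -4.5]
shift [-0.4  1.1 26.3] turn [-0.  -0.3 -0. ] yaw left 0.3
```

```bash
python3 -m handwheel '[[[0,1,6,0,0,0,-1],[0,1,12,0,0,0,-1],[0,1,18,0,0,0,-1],[0,1,22,0,0,0,-1],[0,1,22,0,0,0,-1]]]';python3 -m handwheel '[[[0,0.7,0,0,0,0,-1],[0,0.7,0,0,0,0,-1],[0,0.7,0,0,0,0,-1]]]';python3 -m handwheel '[[[0,0.7,0,0,0,0,-1],[0,0.7,0,0,0,0,-1],[0,0.7,0,0,0,0,-1]]]';python3 -c "
from h import *
go(*b2w(-1,-190),29.3,2.25)"
```

```text
clock: 7.27
eef_pos: [570.8, -100.6, 29.5]
eef_rot: [-1.57, 0.0, 0.034]
wrist_force: [-0.1, 0.6, -2.5]
finger_gap: 25.7
clock: 7.52
eef_pos: [571.0, -100.7, 29.1]
eef_rot: [-1.57, -0.0, 0.034]
wrist_force: [-1.1, 0.3, 2.7]
finger_gap: 25.4
clock: 7.77
eef_pos: [571.0, -100.8, 28.9]
eef_rot: [-1.57, -0.0, 0.034]
wrist_force: [-3.0, -0.8, 7.1]
finger_gap: 25.7
t 7.77 pos [ 571.  -100.8   28.9] rot [-89.9  -0.    1.9] j6 -0.273 gap 25.7 F [-3.  -0.8  7.1]
shift [-0.7 -0.4  3.2] turn [-0.1 -0.3  0. ] yaw left 0.3
```

```bash
python3 -m handwheel '[[[0,0,6,0,0,0,-1],[0,0,12,0,0,0,-1],[0,0,18,0,0,0,-1],[0,0,24,0,0,0,-1],[0,0,30,0,0,0,-1]]]';python3 -m handwheel '[[[0,0,2,0,0,0,-1],[0,0,2,0,0,0,-1],[0,0,2,0,0,0,-1]]]';python3 -c "
from h import *
go(*b2w(-1,-155),29.3,2.25); print(w2b(read_state()['eef_pos']))
for n in ('top','scene'):
  p,d=imaging.camera(n)
  u=proj(n,[*b2w(0,-70),12]).round()[0].astype(int); print(n,u)
  x,y=u[0]-70,u[1]-50; crop(p,x,y,x+150,y+100,5,'pics/i%sc.png'%n); print(x,y)
"
```

```text
clock: 8.18
eef_pos: [570.4, -70.6, 29.3]
eef_rot: [-1.57, -0.002, 0.034]
wrist_force: [0.3, -5.2, 4.3]
finger_gap: 25.7
clock: 8.43
eef_pos: [570.4, -67.8, 29.3]
eef_rot: [-1.569, -0.002, 0.034]
wrist_force: [0.7, 4.3, 3.4]
finger_gap: 25.7
t 8.43 pos [570.4 -67.8  29.3] rot [-89.9  -0.1   2. ] j6 -0.218 gap 25.7 F [0.7 4.3 3.4]
shift [-1.3 -0.   5.2] turn [-0.1 -0.3  0.1] yaw left 0.3
[   0.29007324 -160.24615963]
top [303 164]
233 114
scene [303 227]
233 177
```

View pics/itopc.png

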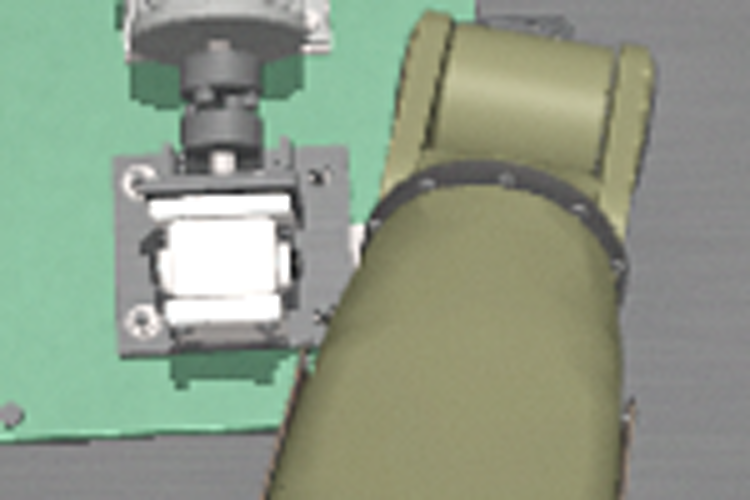

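View pics/iscenec.png

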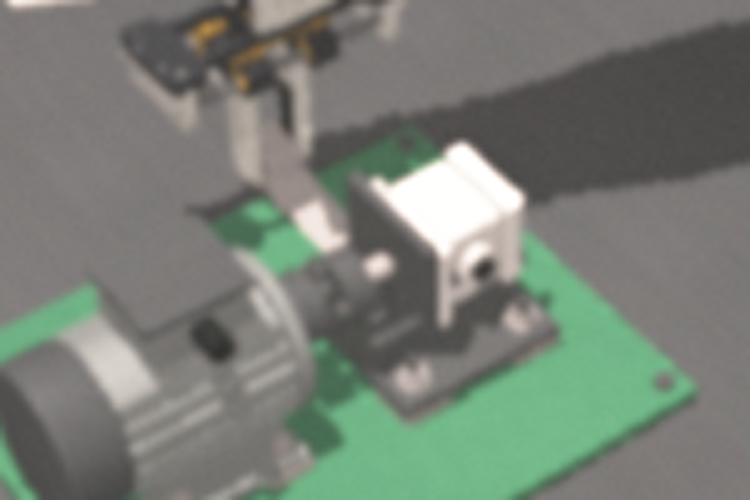

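```bash
python3 -c "
from h import *
for n in ('top','scene'):
  a=[imaging.camera(n) for _ in range(6)]
  np.savez('pics/base_%s.npz'%n,p=np.mean([x[0] for x in a],0),d=np.mean([x[1] for x in a],0))
"
python3 -m handwheel '[[[0,0,2,0,0,0,-1],[0,0,4,0,0,0,-1],[0,0,6,0,0,0,-1],[0,0,8,0,0,0,-1],[0,0,8,0,0,0,-1]]]'
python3 -m handwheel '[[[-0.5,0,1,0,0,0,-1],[-0.5,0,2,0,0,0,-1],[-0.5,0,3,0,0,0,-1]]]';python3 -m handwheel '[[[0,0,1,0,0,0,-1],[0,0,2,0,0,0,-1],[0,0,3,0,0,0,-1]]]';python3 -m handwheel '[[[0,0,1,0,0,0,-1],[0,0,2,0,0,0,-1],[0,0,3,0,0,0,-1]]]'; python3 -c "
from h import *
go(*b2w(-1,-121),29.3,2.25); print(w2b(read_state()['eef_pos']))"
```

```text
clock: 9.55
eef_pos: [570.0, -60.5, 29.3]
eef_rot: [-1.571, -0.001, 0.034]
wrist_force: [1.0, -2.2, 2.3]
finger_gap: 25.7
clock: 9.8
eef_pos: [569.4, -57.5, 29.3]
eef_rot: [-1.571, -0.002, 0.034]
wrist_force: [0.4, -4.5, 2.6]
finger_gap: 25.9
clock: 10.05
eef_pos: [569.3, -54.4, 29.3]
eef_rot: [-1.571, -0.001, 0.034]
wrist_force: [-0.1, -3.9, 2.2]
finger_gap: 25.9
clock: 10.3
eef_pos: [569.2, -51.4, 29.3]
eef_rot: [-1.571, -0.002, 0.034]
wrist_force: [0.2, -6.8, 1.7]
finger_gap: 25.7
t 10.3 pos [569.2 -51.4  29.3] rot [-90.   -0.1   2. ] j6 -0.188 gap 25.7 F [ 0.2 -6.8  1.7]
shift [-0.9  0.  22.8] turn [ 0.  -0.3  0.1] yaw left 0.3
[  -0.2484432  -143.82819085]
```

```bash
cat >> h.py <<'E'
def lift():
    """shift of the pump's body seen against the baseline: mean depth change, by region, top view"""
    b=np.load("pics/base_top.npz"); a=[imaging.camera("top") for _ in range(5)]
    d=np.mean([x[1] for x in a],0); p=np.mean([x[0] for x in a],0)
    C=cloud("top",b["d"].astype(np.float64)); W=w2b(C)
    same=(np.abs(p-b["p"]).max(2)<25)&(b["d"]>0)&np.all([x[1]>0 for x in a],0)
    dz=(b["d"]-d)*0.987
    for nm,(x0,x1,y0,y1,z0,z1) in dict(plate_my=(-57,57,-68,-48,22,36),plate_py=(-57,57,48,68,22,36),body=(-40,40,-40,40,80,115),green=(-100,60,85,145,5,20)).items():
        m=same&(W[...,0]>x0)&(W[...,0]<x1)&(W[...,1]>y0)&(W[...,1]<y1)&(C[...,2]>z0)&(C[...,2]<z1)
        v=dz[m]
        if len(v): print(nm,len(v),"dz %.2f +- %.2f  y %.0f x %.0f"%(np.median(v),1.25*v.std()/len(v)**.5,W[...,1][m].mean(),W[...,0][m].mean()))
E
python3 -m handwheel '[[[0,0,1,0,0,0,-1],[0,0,2,0,0,0,-1],[0,0,3,0,0,0,-1]]]';python3 -m handwheel '[[[0,0,1,0,0,0,-1],[0,0,2,0,0,0,-1],[0,0,3,0,0,0,-1]]]';python3 -m handwheel '[[[0,0,1,0,0,0,-1],[0,0,2,0,0,0,-1],[0,0,3,0,0,0,-1]]]'; python3 -c "
from h import *
lift()
go(*b2w(-1,-121),29.3,2.25); print(w2b(read_state()['eef_pos']))"
```

```text
clock: 10.55
eef_pos: [569.1, -49.3, 29.3]
eef_rot: [-1.572, -0.002, 0.034]
wrist_force: [0.6, -11.3, 0.7]
finger_gap: 25.5
clock: 10.8
eef_pos: [569.1, -47.5, 29.4]
eef_rot: [-1.574, -0.002, 0.034]
wrist_force: [0.6, -14.7, 0.8]
finger_gap: 25.5
clock: 11.05
eef_pos: [569.1, -45.9, 29.5]
eef_rot: [-1.576, -0.002, 0.034]
wrist_force: [0.1, -16.3, 2.5]
finger_gap: 25.9
plate_my 52 dz 0.62 +- 21.34  y -55 x 32
plate_py 195 dz 0.07 +- 0.17  y 60 x -1
body 448 dz 0.34 +- 0.24  y -1 x -10
green 1022 dz 0.08 +- 0.07  y 115 x -20
t 11.3 pos [569.1 -45.7  29.4] rot [-90.3  -0.1   1.9] j6 -0.172 gap 25.6 F [  0.6 -13.2   1.5]
shift [-1.   0.1 17.1] turn [ 0.3 -0.3  0.1] yaw left 0.3
[-1.13096299e-01 -1.38096022e+02]
```

```bash
python3 -m handwheel '[[[0,0,2,0,0,0,-1],[0,0,3,0,0,0,-1],[0,0,5,0,0,0,-1]]]';python3 -m handwheel '[[[0,0,2,0,0,0,-1],[0,0,3,0,0,0,-1],[0,0,5,0,0,0,-1]]]'; python3 -m handwheel '[[[0,0,2,0,0,0,-1],[0,0,3,0,0,0,-1],[0,0,4,0,0,0,-1]]]'; python3 -c "
from h import *
lift()
go(*b2w(-1,-121),29.3,2.25); print(w2b(read_state()['eef_pos']))"
```

```text
clock: 11.55
eef_pos: [569.1, -42.3, 29.6]
eef_rot: [-1.578, -0.003, 0.033]
wrist_force: [0.4, -16.6, 1.6]
finger_gap: 25.7
clock: 11.8
eef_pos: [569.0, -39.1, 29.6]
eef_rot: [-1.58, -0.003, 0.033]
wrist_force: [0.4, -17.5, 1.3]
finger_gap: 25.9
clock: 12.05
eef_pos: [568.9, -36.8, 29.7]
eef_rot: [-1.583, -0.003, 0.032]
wrist_force: [0.7, -19.9, 3.3]
finger_gap: 25.8
plate_my 10 dz 353.18 +- 63.56  y -57 x 11
plate_py 189 dz -0.08 +- 0.74  y 60 x -1
body 432 dz 0.93 +- 0.19  y 0 x -11
green 1015 dz 0.02 +- 0.07  y 115 x -20
t 12.3 pos [568.9 -36.7  29.7] rot [-90.7  -0.2   1.9] j6 -0.148 gap 25.5 F [  0.1 -17.1   2.1]
shift [-1.1  0.3  8.1] turn [ 0.7 -0.4  0.2] yaw left 0.4
[ 3.30112451e-02 -1.29066863e+02]
```

```bash
python3 -m handwheel '[[[0,0,2,0.3,0,0,-1],[0,0,3,0.6,0,0,-1],[0,0,5,1,0,0,-1]]]';python3 -m handwheel '[[[0,0,2,0.3,0,0,-1],[0,0,3,0.5,0,0,-1],[0,0,4,0.5,0,0,-1]]]'; python3 -c "
from h import *
lift();lift()
go(*b2w(-1,-121),29.3,2.25); print(w2b(read_state()['eef_pos']))
for n in ('top','scene'):
  p,d=imaging.camera(n)
  u=proj(n,[*b2w(0,-70),12]).round()[0].astype(int)
  x,y=u[0]-70,u[1]-50; crop(p,x,y,x+150,y+100,5,'pics/j%sc.png'%n)
"
```

```text
clock: 12.55
eef_pos: [568.5, -33.3, 29.3]
eef_rot: [-1.567, -0.002, 0.032]
wrist_force: [1.4, -15.1, -2.7]
finger_gap: 25.7
clock: 12.8
eef_pos: [568.5, -31.3, 29.3]
eef_rot: [-1.561, -0.003, 0.032]
wrist_force: [0.4, -18.7, -0.1]
finger_gap: 26.0
plate_my 10 dz 353.94 +- 71.60  y -57 x 20
plate_py 190 dz 0.18 +- 0.48  y 60 x -2
body 428 dz 1.31 +- 0.25  y 1 x -11
green 1016 dz 0.07 +- 0.07  y 115 x -21
plate_my 13 dz 352.91 +- 66.90  y -57 x 21
plate_py 190 dz -0.02 +- 0.50  y 60 x -1
body 425 dz 1.25 +- 0.24  y 1 x -11
green 1005 dz 0.12 +- 0.07  y 115 x -20
t 13.3 pos [568.5 -31.1  29.3] rot [-89.5  -0.1   1.8] j6 -0.162 gap 25.7 F [  0.3 -18.    0.3]
shift [-0.9  0.   2.5] turn [-0.5 -0.4  0.2] yaw left 0.4
[  -0.14620528 -123.49384838]
```

View pics/jscenec.png

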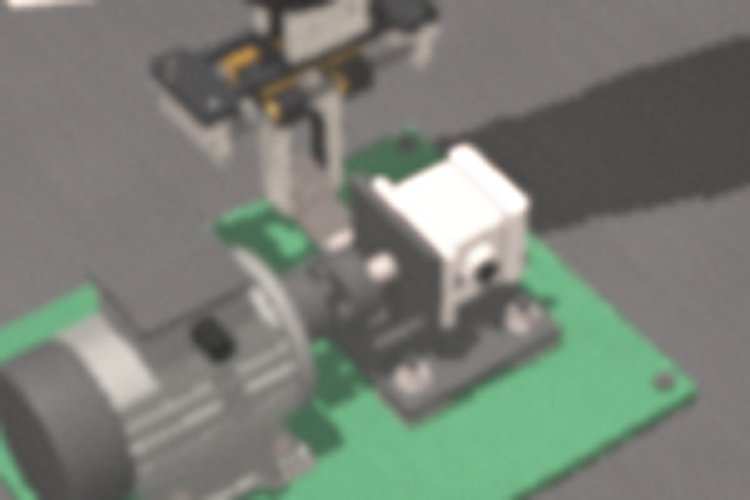

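```bash
python3 -m handwheel '[[[0,0,2,-0.1,0,0,-1],[0,0,4,-0.2,0,0,-1],[0,0,6,-0.3,0,0,-1]]]';python3 -m handwheel '[[[0,0,1,0,0,0,-1],[0,0,1,0,0,0,-1]]]'
python3 - <<'E'
from h import *
lift();lift()
go(*b2w(-1,-121),29.3,2.25); print(w2b(read_state()['eef_pos']))
# tilt fit on pump depth, both views
for n in ("top","scene"):
    b=np.load(f"pics/base_{n}.npz"); a=[imaging.camera(n) for _ in range(5)]
    d=np.mean([x[1] for x in a],0);p=np.mean([x[0] for x in a],0)
    C=cloud(n,b["d"].astype(float)); D=cloud(n,d.astype(float)); W=w2b(C); dz=D[...,2]-C[...,2]
    m=(np.abs(W[...,0])<58)&(W[...,1]>-44)&(W[...,1]<69)&(C[...,2]>22)&(C[...,2]<125)&(np.abs(p-b["p"]).max(2)<25)&(np.abs(dz)<6)
    if n=="scene": dz=(d-b["d"])*-1/ .67   # along axis; small lateral ignored
    y=W[...,1][m]; v=dz[m]; k=np.abs(v)<6; A=np.c_[np.ones(k.sum()),70-y[k]]
    print(n,k.sum(),"fit a,b",np.linalg.lstsq(A,v[k],rcond=None)[0].round(4),"edge lift from b-only",round(140*(A[:,1]@v[k])/(A[:,1]@A[:,1]),2))
E
```

```text
clock: 13.65
eef_pos: [568.4, -27.2, 29.3]
eef_rot: [-1.57, -0.003, 0.032]
wrist_force: [1.1, -20.4, -0.7]
finger_gap: 25.5
clock: 13.82
eef_pos: [568.4, -27.0, 29.3]
eef_rot: [-1.571, -0.003, 0.032]
wrist_force: [0.7, -10.5, 0.7]
finger_gap: 25.7
plate_my 7 dz 420.64 +- 17.28  y -59 x -5
plate_py 191 dz 0.47 +- 0.49  y 60 x -1
body 404 dz 1.68 +- 0.23  y 2 x -11
green 1011 dz 0.17 +- 0.07  y 115 x -20
plate_my 6 dz 424.62 +- 16.71  y -60 x -11
plate_py 190 dz -0.05 +- 0.49  y 60 x -1
body 403 dz 1.57 +- 0.25  y 2 x -11
green 1021 dz 0.10 +- 0.07  y 115 x -20
t 14.32 pos [568.3 -27.   29.3] rot [-90.   -0.2   1.8] j6 -0.144 gap 25.6 F [ 1.2 -9.8  0.7]
shift [-0.8 -0.  -1.7] turn [ 0.  -0.4  0.2] yaw left 0.4
[  -0.13921052 -119.34419694]
top 1015 fit a,b [0.1179 0.018 ] edge lift from b-only 2.75
scene 914 fit a,b [0.536  0.0162] edge lift from b-only 3.51
```

```bash
python3 -m handwheel '[[[0,0,1,0,0,0,-1],[0,0,2.5,0,0,0,-1],[0,0,4,0,0,0,-1]]]';python3 -m handwheel '[[[0,0,0.5,0,0,0,-1],[0,0,0.5,0,0,0,-1],[0,0,0.5,0,0,0,-1]]]'
python3 - <<'E'
from h import *
lift();lift()
s=read_state(); go(*b2w(-1,-121),29.3,2.25); print(w2b(s['eef_pos']))
for n in ('top','scene'):
  p,d=imaging.camera(n); cv2.imwrite(f'pics/k{n}.png',p[:,:,::-1])
  u=proj(n,[*b2w(0,-70),12]).round()[0].astype(int)
  x,y=u[0]-70,u[1]-50; crop(p,x,y,x+150,y+100,5,'pics/k%sc.png'%n)
  b=np.load(f"pics/base_{n}.npz")["p"]
E
```

```text
clock: 15.07
eef_pos: [568.3, -24.9, 29.3]
eef_rot: [-1.574, -0.003, 0.032]
wrist_force: [0.0, -20.6, 1.7]
finger_gap: 25.7
clock: 15.32
eef_pos: [568.3, -24.8, 29.3]
eef_rot: [-1.574, -0.003, 0.032]
wrist_force: [0.4, -8.1, 1.7]
finger_gap: 26.0
plate_my 7 dz 421.80 +- 17.79  y -59 x -2
plate_py 186 dz 0.29 +- 0.17  y 60 x -2
body 394 dz 1.73 +- 1.26  y 2 x -12
green 1020 dz 0.01 +- 0.07  y 115 x -20
plate_my 6 dz 425.25 +- 19.79  y -59 x -8
plate_py 184 dz 0.28 +- 0.17  y 60 x -2
body 400 dz 1.74 +- 1.24  y 2 x -11
green 1015 dz -0.06 +- 0.07  y 115 x -20
t 15.82 pos [568.3 -24.8  29.3] rot [-90.2  -0.2   1.8] j6 -0.136 gap 25.7 F [ 0.2 -8.6  2.1]
shift [-0.9  0.  -3.8] turn [ 0.2 -0.4  0.2] yaw left 0.4
[-9.20675785e-02 -1.17225339e+02]
```

View pics/kscenec.png

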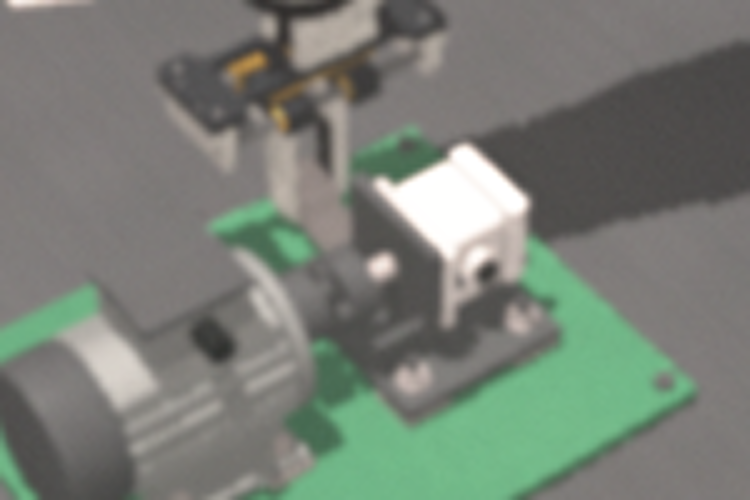

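View pics/kscene.png

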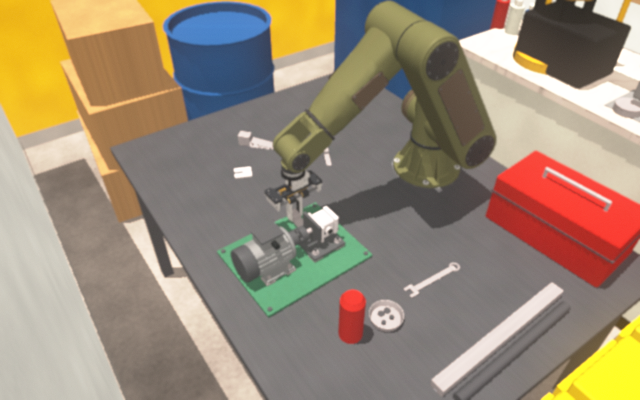

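View pics/ktopc.png

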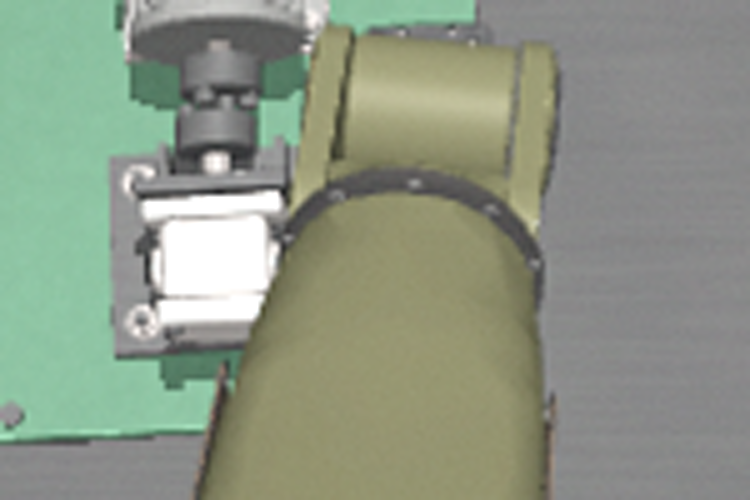

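```bash
python3 -c "
from cell import order,read_state
print(order.sign_off()); print(read_state()['clock'])"
```

```text
the job is handed in; nothing more can be done
None
the job is handed in; nothing more can be done
```

I gripped the middle-sized (126 mm) wedge by its head. I set it flat on the base plate and pushed it thin end first between the two pads on the robot's right. It lifted the pump's edge, and I handed the job in at about 16 s with the wedge still held in the gripper.

**Lift:** My last estimates of the edge lift were 3.3 to 4 mm, against the 4 mm wanted.
- Wedge travel gave about 4.0 mm, allowing for roughly 2 mm of pump slide.
- The change in depth over the pump body gave about 3.5 mm, and the shift seen in the top picture about 3.3 mm.
- Two plane fits to the depth, made 2 mm of travel earlier, gave 2.75 and 3.5 mm.

**Other checks:**
- **Wedge:** It was held at 26 mm finger opening and was flat and square to within about 1° by the tool pose. I placed its tip at about base y = -8 mm from the tool position.
- **Pump:** The far edge stayed down, within 0.3 mm in the depth check. The holding push was about 8 N and it peaked at about 20 N.
- **Bystanders:** The dish, can, wrench and shims looked unmoved in the last picture.

**Not confirmed:** The arm hid the lifted edge from above, so the depth check on the edge itself gave no usable reading. I could not see the clearance at the two corners, or whether anything touched the pump, directly.

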